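# Fish out the dropped bracket and make up the furniture-foot kit

## Robot

A 7-joint arm with a two-finger parallel gripper is mounted at the origin on the work surface. World frame = base frame: x ahead of the robot, y to its left, z up, the work surface at z = 0. Lengths are in m, angles in degrees, forces in N, time in s.
With the tool pointing down it reaches from about 0.4 to 0.85 m from the base axis. Payload 4.4 kg.
Tool frame: the origin (TCP) lies between the finger pads; the fingertips stand 8 mm ahead of it and the grasp point (between the pads) lies 11 mm behind it; z points along the fingers, y is the line along which they close (so a half turn about z gives the same grasp; the last joint's range is limited). The gripper opens to 94 mm and grips with 3 to 60 N. Pads are 16 mm wide; open, the fingers measure 119 mm over their backs; the gripper's body (75 mm by 177 mm) begins 78 mm behind the grasp point.
Start: joints at [-67.254, 36.005, 2.206, 86.941, -1.547, 57.084, -1.146], TCP at [0.29, 0.582, 0.213] pointing down, gripper open.
Joint ranges: [-175.42, 175.42], [-21.48, 121.26], [-71.46, 75.88], [10.55, 141.38], [-63.04, 243.04], [13.31, 113.54], [-168.57, 168.57]. Speed limits (degrees/s): [147.25, 147.25, 180, 180, 180, 180, 180].

## Interface

Orientations are given as a 3x3 rotation matrix whose columns are the frame's x, y, z axes.
In Python, from plant import robot gives the robot as it stands. The module is installed in compiled form; this text tells all that it offers. Calls block until the motion is done:
- robot.goto(position, orientation): joint-space move of the TCP to a pose.
- robot.move_straight(position, velocity=0.15, ori=None, threshold=None): straight line of the TCP; ori=None keeps the orientation; velocity is the mean speed in m/s. With threshold (N) it stops when the force on the tool has changed by that much, and returns True; else False.
- robot.set_joints(angles): joint-space move.
- robot.open_gripper() and robot.close_gripper(grasp_force=None): open the fingers fully, or close them until they stop; grasp_force is the grip in N (None keeps the last).
- robot.sleep(seconds).
- robot.solve_ik(position, orientation): joint angles nearest the present ones, or None.
- robot.grab_frame(name): name is "scene" or "top" or "wrist"; returns the picture (400x640x3 uint8, red, green, blue); there is no depth.
- robot.camera_model(name): a dict with "vertical_fov" (degrees; the focal length in pixels is half the picture's height over the tangent of half this angle, whatever the lens; pixels are square), "cx", "cy" (the principal point, pixels), "R" (3x3) and "t" (3): a world point X has camera coordinates R X + t. Camera axes: x right, y down, z forward; pixel columns grow to the right and rows downward; lengths in m; the calibration is good to about 2 mm. A picture is of the moment at which its call begins: read the wrist's pose just before it. camera_model takes no time and is no camera call; for the wrist camera it gives the pose at the moment of the call.
A pose or a line that the arm cannot do raises robot.IKError and nothing moves.
- robot.job_done(): hands the job in; it is judged then, once.
Trained networks look in the newest picture that a camera, given by its name, has taken for a name from the list of things; names that differ only in an ending like _2 or _b are one class to them, and where a whole thing is asked for, a point or a joint stands for the part that bears it (a point fixed in the world has none). Each returns a list of dicts, best first, with "p" (0 to 1); they miss things now and then, are a little off and sometimes report something else, mostly with a low value. They report only what shows in the picture. A call takes as long as a camera call. They do not tell look-alikes from the thing itself.
- robot.trace(camera, label): "region" (400x640 bool, what is visible of it) and "box" ([left, top, right, bottom] in pixels, round what is visible of it).
Readings, each from a call of its own:
- robot.get_t(): time.
- robot.get_qpos(): joint angles.
- robot.get_joint_vel(): joint speeds.
- robot.get_effort(): joint torques, N m.
- robot.get_position(): TCP position.
- robot.get_eef_rot(): TCP orientation.
- robot.get_wrist_force(): force on the tool from outside, world axes, zero at the start.
- robot.get_wrist_torque(): the same for the moment, N m.
- robot.get_finger_gap(): opening from 0.0 (shut) to 1.0 (fully open).
- robot.get_gripper_force(): force on a finger pad.
Only numpy, scipy, OpenCV 4.12 (cv2) and the standard library are available. Lean on these libraries where they do the work, as an engineer would, in place of code of your own. Each camera call takes 0.05 s, during which the arm holds its last target. There are 200 camera calls.

## Task

Make up the kit in the blue bin: with the hooked rod, draw the dropped tee bracket out through the open side of the fixed clear guard (do not touch it with the fingers while it is still under there), and put it base down on the floor of the bin's small compartment; lay the rod back flat on the bench in front of the guard's open side, no part of it under the guard. Lower each turned wooden foot gently, without dropping or banging it, to stand on its end on the floor of the large compartment, in any order, and leave the clamp, glue tin and timber offcut where they are.

Things in the scene. Friction and masses are not known exactly. Their poses are not given: they have to be found in the camera images.
- guard: Low fixed clear guard in front of a grey bench machine; place and yaw (about 0) vary. Origin: on the bench, in the plane of its open side; +y points in under it, -y out of the open side. Free space under it: x -140 to 110 mm, y 0 (open side) to 220 (back wall), 70 mm high. Steel side and back walls 8 mm thick, clear 6 mm roof, top at 76 mm.
- machine (a point): Centre of the fixed grey machine's foot, behind the guard: at (-15, 293, 0) mm in the guard's frame. Machine 250 x 130 mm, 150 mm high, with a round motor on it up to 230 mm.
- bracket: Cast aluminium tee bracket, loose, about 0.15 kg, at first base down on the bench under the guard, long axis roughly along the guard's y. Origin: centre of its underside, z up. Base 60 mm (its x) by 40 mm (its y), 10 mm thick; along its middle an upright rib 60 mm long (x), 10 mm thick (y), top at 40 mm. Can be gripped across the rib.
- rod: Loose hooked rod, 0.18 kg, lying flat. Origin: underside, mid-handle; +x along the shank to the hook, z up. Wooden handle x -55 to 55 mm, 24 wide, 30 high; mass centre at about x = 18 mm. Steel shank 10 x 10 mm (z 3 to 13) to x = 230 mm, where the hook arm stands off at right angles to -y: x 220 to 230, y +5 to -55, z 0 to 16 mm.
- hook (a point): Middle of the rod's hook arm: at (225, -25, 8) mm in the rod's frame.
- bin: Fixed blue plastic stock bin, open above, 308 mm (its x) by 162 mm (its y), 85 mm high, walls and floor 6 mm. Origin: centre of its underside, z up. A wall across it (x from 42 to 48 mm) makes two compartments: the large one from x = -148 to 42 mm, the small one from x = 48 to 148 mm; both from y = -75 to 75 mm.
- foot0: Turned round wooden furniture foot, loose, about 0.07 kg, 54 mm across at half height, 46 mm high, equal 36 mm flats at both ends, so either end is its base; at first standing on the bench. Origin: centre of its underside, z along its axis. Three or four of the four feet are present.
- foot0_mid (a point): Centre of foot0, at half its height (23 mm).
- foot1: Turned round wooden furniture foot, loose, about 0.07 kg, 54 mm across at half height, 46 mm high, equal 36 mm flats at both ends, so either end is its base; at first standing on the bench. Origin: centre of its underside, z along its axis. Three or four of the four feet are present.
- foot1_mid (a point): Centre of foot1, at half its height (23 mm).
- foot2: Turned round wooden furniture foot, loose, about 0.07 kg, 54 mm across at half height, 46 mm high, equal 36 mm flats at both ends, so either end is its base; at first standing on the bench. Origin: centre of its underside, z along its axis. Three or four of the four feet are present.
- foot2_mid (a point): Centre of foot2, at half its height (23 mm).
- foot3: Turned round wooden furniture foot, loose, about 0.07 kg, 54 mm across at half height, 46 mm high, equal 36 mm flats at both ends, so either end is its base; at first standing on the bench. Origin: centre of its underside, z along its axis. Three or four of the four feet are present.
- foot3_mid (a point): Centre of foot3, at half its height (23 mm).
- clamp: Orange and steel bar clamp, 200 mm, lying beyond the work. Loose bystander, to be left alone. Origin: centre of its underside.
- glue: White tin of glue, 64 mm across, 75 mm high, standing beyond the work. Loose bystander, to be left alone. Origin: centre of its underside.
- offcut: Timber offcut 70 x 140 x 45 mm, lying beside the guard. Loose bystander, to be left alone. Origin: centre of its underside.
Mind the look-alikes: they are no part of the job. Of the things that look like the bracket, the larger one is meant. Leave any purple look-alike of the foot3 alone.

How it is judged:
By the outcome, as a careful person would: the job done as asked, in the order asked, and still so for the second after the job is handed in, with the robot touching nothing.
Of foot0, foot1, foot2, foot3 only 3 to 4 are there at a start; the rules pass over those that are not, and their reading is None.
At some moment in a run one of bracket, rod may be knocked a few centimetres aside while the robot is not near it.
It also fails if it takes over 208 s, if anything falls off the work surface, if the arm or the gripper's body presses on something with over 40 N, if the wrist force passes 120 N, or if a joint passes its speed limit or range.

## Working session

There is one attempt and no reset: what is moved stays moved. The work goes in short steps, each a Python script; the robot and the scene stay as the last script left them, time stands still between calls to the robot, and variables do not carry over. Pictures are saved under pics/ and viewed, at most 14 in all, crops included, and the job is handed in when it is done.

```bash
mkdir -p pics; ls; python3 - <<'E'
from plant import robot
import cv2,numpy as np
ims=[]
for n in("scene","top"):
    im=robot.grab_frame(n); cv2.imwrite(f"pics/{n}0.png",im[:,:,::-1]); m=robot.camera_model(n); print(n,m)
    for l in ["guard","bracket","rod","bin","foot0","clamp","glue","offcut"]:
        print(l,[(round(d["p"],2),[int(v) for v in d["box"]]) for d in robot.trace(n,l)][:8])
print(robot.get_t())
E
```

```text
pics
scene {'vertical_fov': 56.6864015185841, 'cx': 323.08161783351466, 'cy': 198.78196510220818, 'R': array([[ 0.88282532,  0.46964727, -0.00713496],
       [ 0.26652845, -0.51340256, -0.81570852],
       [-0.38675838,  0.71822646, -0.57841914]]), 't': array([-0.55145084, -0.04893325,  1.26959722])}
guard [(0.51, [289, 213, 359, 284])]
bracket [(0.72, [352, 181, 362, 197]), (0.55, [369, 204, 385, 221])]
rod [(0.8, [291, 215, 355, 284])]
bin [(0.87, [115, 244, 277, 382])]
foot0 [(0.76, [290, 194, 303, 213]), (0.73, [245, 222, 265, 245]), (0.73, [256, 188, 277, 206]), (0.72, [269, 205, 287, 227])]
clamp [(0.92, [364, 222, 410, 279])]
glue [(0.81, [297, 289, 331, 335])]
offcut [(0.62, [275, 144, 313, 172])]
top {'vertical_fov': 42.25908358999083, 'cx': 308.9371488134629, 'cy': 199.17325483417838, 'R': array([[-0.0043823 , -0.99981107, -0.01893722],
       [-0.98754974,  0.00730486, -0.15713737],
       [ 0.15724602,  0.01801282, -0.98739517]]), 't': array([0.10845639, 0.53832268, 1.33316313])}
guard [(0.8, [113, 133, 273, 247])]
bracket [(0.65, [275, 135, 295, 145])]
rod [(0.98, [305, 152, 413, 177]), (0.75, [308, 210, 324, 228])]
bin [(0.78, [442, 151, 518, 278])]
foot0 [(0.81, [310, 249, 331, 271]), (0.68, [307, 208, 321, 229]), (0.67, [370, 222, 387, 242]), (0.54, [335, 216, 354, 235])]
clamp [(0.84, [296, 98, 370, 119])]
glue [(0.77, [427, 110, 453, 143])]
offcut [(0.67, [192, 266, 246, 296])]
0.9
```

View pics/scene0.png

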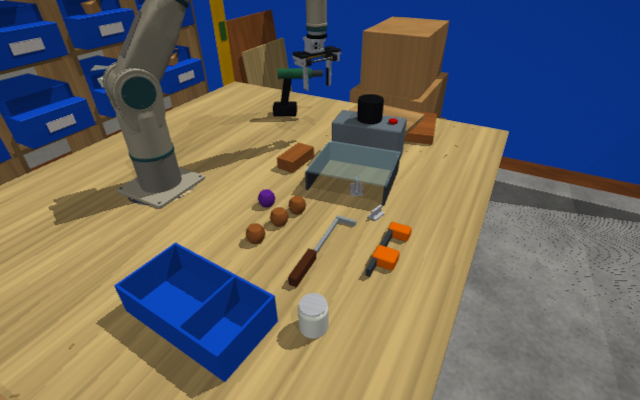

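View pics/top0.png

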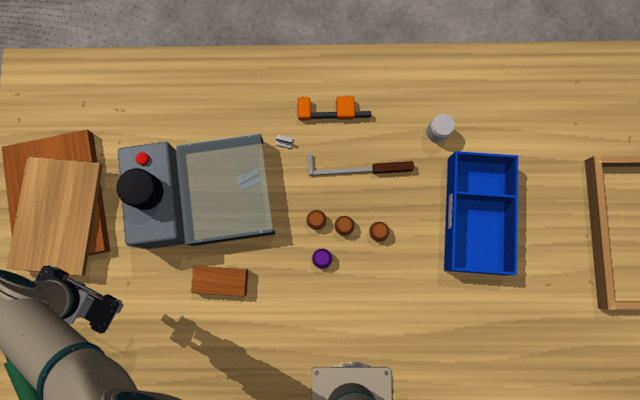

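```bash
cat > h.py <<'E'
import numpy as np,cv2
from scipy.optimize import minimize
from plant import robot
def cam(n):
    m=robot.camera_model(n); m['f']=200/np.tan(np.radians(m['vertical_fov']/2)); return m
def px2w(m,u,v,z):
    d=m['R'].T@np.array([(u-m['cx'])/m['f'],(v-m['cy'])/m['f'],1.]); c=-m['R'].T@m['t']
    return c+d*(z-c[2])/d[2]
def proj(m,P):
    q=np.asarray(P)@m['R'].T+m['t']; return q[:,:2]/q[:,2:]*m['f']+[m['cx'],m['cy']]
def T(x,y,a,P):
    c,s=np.cos(a),np.sin(a); P=np.asarray(P); return np.c_[x+c*P[:,0]-s*P[:,1],y+s*P[:,0]+c*P[:,1],P[:,2]]
def box(x0,x1,y0,y1,z0,z1): return np.array([[x,y,z] for x in(x0,x1) for y in(y0,y1) for z in(z0,z1)])/1e3
ROD=[box(-55,55,-12,12,0,30),box(55,230,-5,5,3,13),box(220,230,-55,5,0,16)]
BRA=[box(-30,30,-20,20,0,10),box(-30,30,-5,5,10,40)]
BIN=[box(-154,154,-81,81,0,85)]
OFF=[box(-35,35,-70,70,0,45)]
def sil(m,boxes,p,S=4):
    im=np.zeros((400*S,640*S),np.uint8)
    for b in boxes:
        h=cv2.convexHull(((proj(m,T(*p,b))+.5)*S).astype(np.float32)); cv2.fillConvexPoly(im,np.round(h).astype(np.int32),1)
    return im
def fit(views,boxes,p0,S=4):
    """views: list of (cam,region)"""
    R=[(m,cv2.resize(r.astype(np.uint8),None,fx=S,fy=S,interpolation=cv2.INTER_NEAREST)) for m,r in views]
    def cost(q):
        p=(q[0],q[1],q[2]/5); c=0
        for m,r in R:
            s=sil(m,boxes,p,S); c-=(s&r).sum()/max(1,(s|r).sum())
        return c/len(R)
    best=None
    for k in range(3):
        q0=np.array([p0[0],p0[1],p0[2]*5]) if best is None else best.x
        st=np.diag([.02,.02,.8])/(1+2*k)
        r=minimize(cost,q0,method='Nelder-Mead',options=dict(initial_simplex=np.vstack([q0,q0+st]),xatol=1e-4,fatol=1e-5,maxiter=120))
        if best is None or r.fun<best.fun: best=r
    q=best.x; return np.round([q[0],q[1],np.degrees(q[2]/5),-best.fun],4)
def cent(r): 
    v,u=np.nonzero(r); return u.mean(),v.mean()
E
python3 - <<'E'
from h import *
robot.grab_frame("top");robot.grab_frame("scene")
mt,ms=cam("top"),cam("scene")
t=lambda c,l:robot.trace(c,l)
for c,m in(("top",mt),("scene",ms)):
    for d in t(c,"foot0"):
        if d['p']>.3: print(c,"foot",d['p'],px2w(m,*cent(d['region']),.023).round(4))
rt,rs=t("top","rod")[0]["region"],t("scene","rod")[0]["region"]
p0=(*px2w(mt,393,167,.02)[:2],np.radians(90))
print("rod",p0,fit([(mt,rt)],ROD,p0),fit([(ms,rs)],ROD,p0),fit([(mt,rt),(ms,rs)],ROD,p0))
rt,rs=t("top","bin")[0]["region"],t("scene","bin")[0]["region"]
for a in(0,90):
  p0=(*px2w(mt,482,213,.04)[:2],np.radians(a)); print("bin",p0,fit([(mt,rt)],BIN,p0),fit([(ms,rs)],BIN,p0),fit([(mt,rt),(ms,rs)],BIN,p0))
print("bracket",px2w(mt,249,179,.02))
for u,v in[(261,136),(273,233),(176,146),(185,244)]: print("guard",px2w(mt,u,v,.076).round(3))
for n in("clamp","glue","offcut"): 
    d=t("top",n); print(n,px2w(mt,*cent(d[0]["region"]),.03).round(3))
im=cv2.imread("pics/top0.png")[120:255,165:345]
cv2.imwrite("pics/c1.png",cv2.resize(im,None,fx=4.4,fy=4.4,interpolation=cv2.INTER_CUBIC))
E
```

```text
top foot 0.83 [ 0.4546 -0.0792  0.023 ]
top foot 0.81 [0.4865 0.0882 0.023 ]
top foot 0.78 [0.4704 0.0134 0.023 ]
top foot 0.7 [0.5636 0.4198 0.023 ]
top foot 0.52 [0.3829 0.0731 0.023 ]
scene foot 0.86 [ 0.4569 -0.0789  0.023 ]
scene foot 0.76 [0.473  0.0125 0.023 ]
scene foot 0.72 [0.3838 0.075  0.023 ]
scene foot 0.59 [0.4864 0.0898 0.023 ]
rod (np.float64(0.6297878161549695), np.float64(-0.12377403398802583), np.float64(1.5707963267948966)) [ 0.6307 -0.122  93.4588  0.8796] [ 0.6316 -0.1202 93.0472  0.8884] [ 0.631  -0.1205 93.0879  0.8705]
bin (np.float64(0.4991944199109576), np.float64(-0.3513037514257613), np.float64(0.0)) [ 0.4975 -0.3439 -4.6174  0.9802] [ 0.4979 -0.3444 -4.4471  0.9897] [ 0.4975 -0.3441 -4.6631  0.9846]
bin (np.float64(0.4991944199109576), np.float64(-0.3513037514257613), np.float64(1.5707963267948966)) [  0.4974  -0.344  175.2934   0.9802] [ 0.498  -0.3445 -4.5526  0.9898] [ 0.4978 -0.3443 -4.4599  0.9844]
bracket [0.59967446 0.26909839 0.02      ]
guard [0.704 0.231 0.076]
guard [0.446 0.198 0.076]
guard [0.679 0.457 0.076]
guard [0.419 0.424 0.076]
clamp [0.789 0.046 0.03 ]
glue [ 0.734 -0.251  0.03 ]
offcut [0.324 0.344 0.03 ]
```

View pics/c1.png

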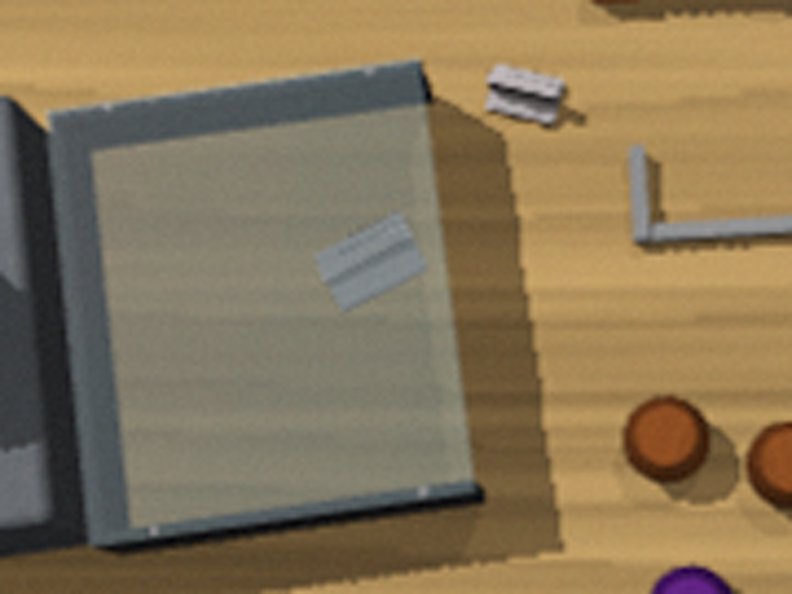

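```bash
cat >> h.py <<'E'
def R(deg):
    a=np.radians(deg); return np.array([[np.cos(a),np.sin(a),0],[np.sin(a),-np.cos(a),0],[0,0,-1.]])
def shot(n,f=None):
    im=robot.grab_frame(n); m=cam(n)
    if f: cv2.imwrite(f"pics/{f}.png",im[:,:,::-1])
    return im,m
E
python3 - <<'E'
from h import *
print(robot.get_eef_rot().round(2))
for a in (90,95,120,-90,-85,-60,0,180,30):
    for p in ((.631,-.12,.02),(.665,.1,.02),(.6,.1,.3)):
        q=robot.solve_ik(p,R(a)); print(a,p,None if q is None else np.round(q,0))
# move to a look pose
best=R(90)
robot.goto([.57,.12,.33],best)
im,m=shot("wrist","w1"); print(m)
for l in("bracket","guard","rod"):
    print(l,[(round(d["p"],2),[int(v) for v in d["box"]]) for d in robot.trace("wrist",l)])
print(robot.get_t())
E
```

```text
[[-0.89  0.45 -0.  ]
 [ 0.45  0.89  0.  ]
 [ 0.    0.   -1.  ]]
90 (0.631, -0.12, 0.02) [  1.  50.  13.  96. -17.  36.  23.]
90 (0.665, 0.1, 0.02) [-18.  52.  12.  91. -15.  39.   2.]
90 (0.6, 0.1, 0.3) [-27.  30.  25.  88. -13.  66.   0.]
95 (0.631, -0.12, 0.02) [  1.  50.  12.  96. -15.  36.  27.]
95 (0.665, 0.1, 0.02) [-17.  52.  11.  91. -14.  39.   6.]
95 (0.6, 0.1, 0.3) [-27.  29.  23.  88. -12.  65.   4.]
120 (0.631, -0.12, 0.02) [ 5. 49.  6. 96. -8. 35. 45.]
120 (0.665, 0.1, 0.02) [-14.  51.   6.  91.  -8.  38.  26.]
120 (0.6, 0.1, 0.3) [-23.  29.  17.  88.  -9.  65.  26.]
-90 (0.631, -0.12, 0.02) [ 26.  52. -30.  95.  36.  42. 158.]
-90 (0.665, 0.1, 0.02) [  5.  54. -29.  90.  33.  45. 142.]
-90 (0.6, 0.1, 0.3) [  3.  29. -24.  87.  13.  67. 156.]
-85 (0.631, -0.12, 0.02) [ 26.  53. -32.  95.  38.  43. 162.]
-85 (0.665, 0.1, 0.02) [  6.  54. -30.  90.  34.  45. 146.]
-85 (0.6, 0.1, 0.3) [  4.  30. -26.  87.  14.  67. 161.]
-60 (0.631, -0.12, 0.02) [-20.  63.  55.  97. -62.  56. -91.]
-60 (0.665, 0.1, 0.02) [  9.  56. -37.  90.  41.  48. 166.]
-60 (0.6, 0.1, 0.3) [ -46.   42.
[... 355 characters left out ...]
-1.  65.  79.]
30 (0.631, -0.12, 0.02) [ -7.  53.  27.  96. -35.  40. -22.]
30 (0.665, 0.1, 0.02) [-24.  53.  23.  91. -28.  41. -48.]
30 (0.6, 0.1, 0.3) [-35.  32.  38.  88. -21.  67. -53.]
{'vertical_fov': 69.08507376250368, 'cx': 321.8689571932426, 'cy': 199.11628322876103, 'R': array([[ 9.99997388e-01,  2.15934331e-03, -7.49103091e-04],
       [ 2.28309993e-03, -9.59025894e-01,  2.83309234e-01],
       [-1.06647363e-04, -2.83310205e-01, -9.59028319e-01]]), 't': array([-0.57013161,  0.05249908,  0.53842053]), 'f': np.float64(290.53947990513683)}
bracket [(0.94, [393, 118, 419, 147]), (0.58, [341, 170, 384, 317])]
guard [(0.77, [211, 0, 429, 118])]
rod [(0.58, [345, 171, 381, 315])]
3.6417
```

View pics/w1.png

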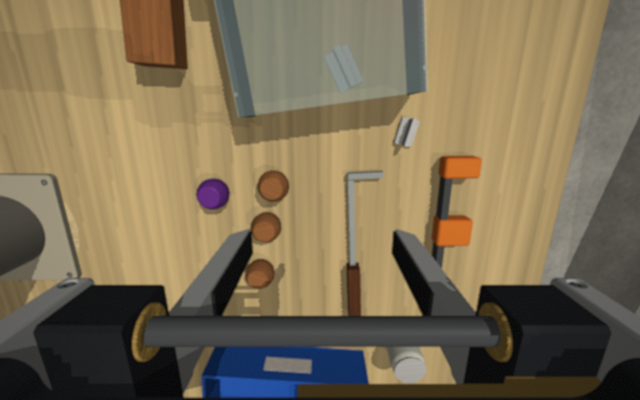

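```bash
python3 - <<'E'
from h import *
robot.goto([.6,.25,.27],R(95))
im,m=shot("wrist"); print(-m['R'].T@m['t'])
for l in("bracket","guard"):
    print(l,[(round(d["p"],2),[int(v) for v in d["box"]]) for d in robot.trace("wrist",l)])
c=proj(m,[[.6,.269,.02]])[0].astype(int); print(c)
x0,y0=max(0,c[0]-100),max(0,c[1]-75); print(x0,y0)
cv2.imwrite("pics/w2.png",cv2.resize(im[y0:y0+150,x0:x0+200,::-1],None,fx=4,fy=4,interpolation=cv2.INTER_CUBIC))
cv2.imwrite("pics/w2full.png",im[:,:,::-1]); import pickle; pickle.dump(m,open("m2.pkl","wb"))
E
```

```text
[0.5938658  0.33057652 0.44190672]
bracket [(0.62, [374, 207, 400, 241]), (0.35, [85, 19, 160, 144])]
guard [(0.7, [171, 0, 419, 208])]
[322 157]
222 82
```

View pics/w2.png

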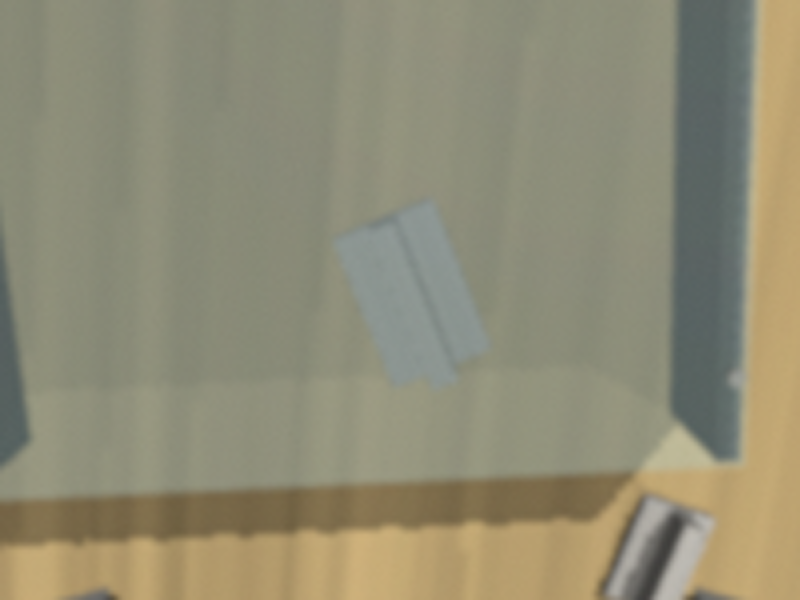

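View pics/w2full.png

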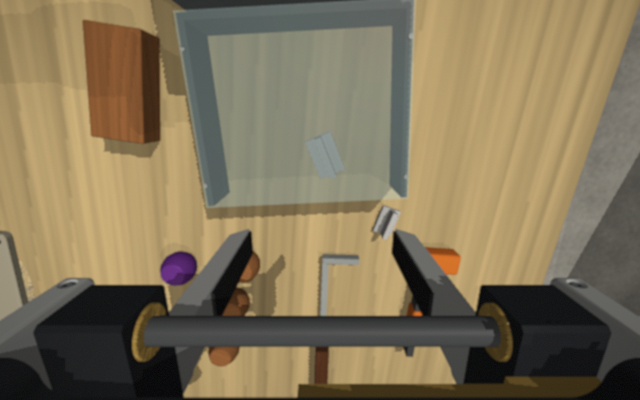

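```bash
python3 - <<'E'
from h import *; import pickle
m=pickle.load(open("m2.pkl","rb"))
P=[px2w(m,222+u/4-.4,82+v/4-.4,.01) for u,v in((335,240),(432,198),(490,348),(395,385))]
P=np.array(P); print(P.round(4), np.linalg.norm(P-np.roll(P,-1,0),axis=1).round(3)); print(P.mean(0))
d=P[0]+P[1]-P[2]-P[3]; print("yaw",np.degrees(np.arctan2(d[1],d[0])))
G=[px2w(m,u,v,.076) for u,v in((407.5,197.3),(206.5,207.5),(411,0),(176,12))]
print(np.array(G).round(4))
E
```

```text
[[0.5736 0.2881 0.01  ]
 [0.6076 0.306  0.01  ]
 [0.6344 0.2531 0.01  ]
 [0.6    0.2359 0.01  ]] [0.038 0.059 0.038 0.058]
[0.60393625 0.27076232 0.01      ]
yaw 116.84168829892931
[[0.7152 0.234  0.076 ]
 [0.4521 0.1977 0.076 ]
 [0.6812 0.4563 0.076 ]
 [0.4251 0.423  0.076 ]]
```

```bash
python3 - <<'E'
from h import *
robot.goto([.62,.06,.33],R(93))
im,m=shot("wrist","w3")
ds=robot.trace("wrist","rod"); print([(round(d["p"],2),[int(v) for v in d["box"]]) for d in ds])
print(fit([(m,ds[0]["region"])],ROD,(.631,-.1205,np.radians(93))))
im,m=shot("top")
ds=robot.trace("top","rod"); print([(round(d["p"],2),[int(v) for v in d["box"]]) for d in ds]); 
print(fit([(m,ds[0]["region"])],ROD,(.631,-.1205,np.radians(93))))
im,m=shot("scene")
ds=robot.trace("scene","rod"); print([(round(d["p"],2),[int(v) for v in d["box"]]) for d in ds]); 
print(fit([(m,ds[0]["region"])],ROD,(.631,-.1205,np.radians(93))))
E
```

```text
[(0.78, [316, 133, 356, 293])]
[ 0.6299 -0.1225 92.9186  0.8511]
[(0.82, [356, 161, 414, 176])]
[ 0.6301 -0.123  93.5074  0.5299]
[(0.78, [289, 214, 360, 285])]
[ 0.6325 -0.1206 93.4576  0.8789]
```

```bash
cat >> h.py <<'E'
G=.018  # grip point along rod
def hpose(x,y,yaw):  # TCP xy for a rod pose
    a=np.radians(yaw); return np.array([x+G*np.cos(a),y+G*np.sin(a)])
E
python3 - <<'E'
from h import *
yaw=93.2; p=hpose(.6305,-.1215,yaw)
robot.goto([*p,.12],R(yaw)); print(robot.move_straight([*p,.013],.1,threshold=8))
robot.close_gripper(35); print("gap",robot.get_finger_gap(),robot.get_gripper_force())
robot.move_straight([*p,.063],.08); 
im,m=shot("top"); c=robot.trace("top","rod"); 
rod=[b+[0,0,.05] for b in ROD]
print([d['p'] for d in c],fit([(m,c[0]["region"])],rod,(.6305,-.1215,np.radians(93))))
m=shot("scene","s3")[1]; c=robot.trace("scene","rod"); print([d['p'] for d in c],fit([(m,c[0]["region"])],rod,(.6305,-.1215,np.radians(93))))
for n in ("top","scene"):
  print([(round(d["p"],2),[int(v) for v in d["box"]]) for d in robot.trace(n,"bracket")])
print(robot.get_finger_gap(),robot.get_wrist_torque(),robot.get_t())
E
```

```text
False
gap 0.2528615418540274 34.999428391456604
[0.59] [ 0.6304 -0.1215 93.3183  0.3162]
[0.66, 0.41] [ 0.6312 -0.1211 93.641   0.5376]
[(0.68, [277, 134, 295, 147])]
[(0.72, [354, 183, 362, 197]), (0.49, [368, 203, 380, 220])]
0.2527332726782312 [-0.07286625  0.05618565  0.00256586] 9.9583
```

View pics/s3.png

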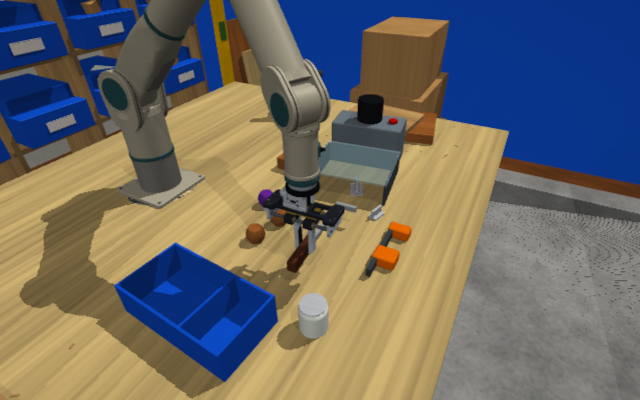

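```bash
cat >> h.py <<'E'
def rodpose(bx,by,byaw,along,perp):
    """rod origin such that hook centre is at 'along' beyond bracket centre (m), shank at 'perp'"""
    t=np.radians(byaw); a=np.array([np.cos(t),np.sin(t)]); pr=np.array([np.sin(t),-np.cos(t)])
    return np.array([bx,by])+(along-.225)*a+perp*pr
def tcp(b,along,perp,z): return [*hpose(*rodpose(*b,along,perp),b[2]),z]
E
python3 - <<'E'
from h import *
b=(.604,.271,117)
robot.goto(tcp(b,-.115,-.087,.10),R(117))
robot.move_straight(tcp(b,-.115,-.087,.017),.1)
print(robot.move_straight(tcp(b,.046,-.087,.017),.1,threshold=6),robot.get_wrist_force())
im,m=shot("scene","s4")
print(robot.get_t(),robot.get_position())
cv2.imwrite("pics/s4c.png",cv2.resize(im[130:260,240:440,::-1],None,fx=4,fy=4,interpolation=cv2.INTER_CUBIC))
E
```

```text
False [ 0.39119202 -0.53152902 -1.1692361 ]
13.15 [0.59989337 0.08726233 0.0170356 ]
```

View pics/s4c.png

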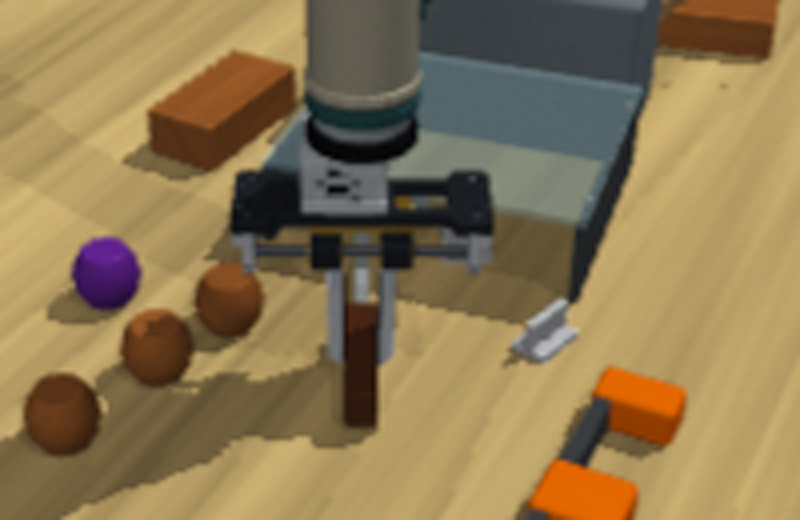

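```bash
python3 - <<'E'
from h import *
b=(.604,.271,117)
print(robot.move_straight(tcp(b,.046,-.030,.016),.08,threshold=5),robot.get_wrist_force())
print(robot.move_straight(tcp(b,.030,-.030,.016),.05),robot.get_wrist_force())
im,m=shot("wrist","w5"); im2,_=shot("top","t5")
a=im[:260,200:520,::-1]; c=im2[100:260,150:350,::-1]
cv2.imwrite("pics/w5c.png",np.hstack([cv2.resize(a,(480,390)),cv2.resize(c,(320,256))[:0].reshape(0,0,3) if 0 else cv2.resize(c,(320,390))]))
print(robot.get_t())
E
```

```text
False [ 0.65782475  0.44887291 -1.4011971 ]
False [-1.22881207  0.62243446 -2.17098573]
14.5833
```

View pics/w5c.png

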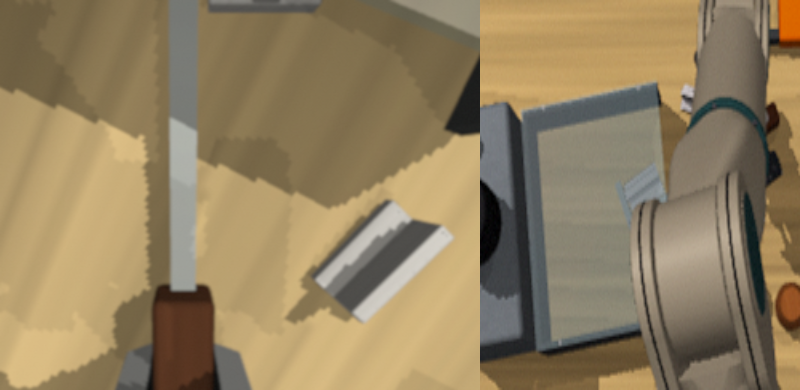

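```bash
python3 - <<'E'
from h import *
b0=np.array([.606,.2665,117]); b1=np.array([.612,.215,97]); b2=np.array([.616,.118,94])
W=[b0+(b1-b0)*s for s in(.2,.4,.6,.8,1)]+[b1+(b2-b1)*s for s in(.5,1)]
for b in W:
    print(robot.move_straight(tcp(b,.035,-.030,.016),.06,ori=R(b[2])),robot.get_wrist_force().round(1))
im,m=shot("wrist","w6"); print([(round(d["p"],2),[int(v) for v in d["box"]]) for d in robot.trace("wrist","bracket")])
print(robot.get_t())
E
```

```text
False [-0.3 -0.2 -1.4]
False [ 0.3  0.6 -1.4]
False [-0.3 -0.4 -1.4]
False [-0.2 -0.6 -2. ]
False [ 0.4  0.4 -1.7]
False [ 0.4 -0.1 -1.2]
False [ 0.2  0.9 -1.4]
[(0.63, [330, 2, 408, 8])]
18.6833
```

View pics/w6.png

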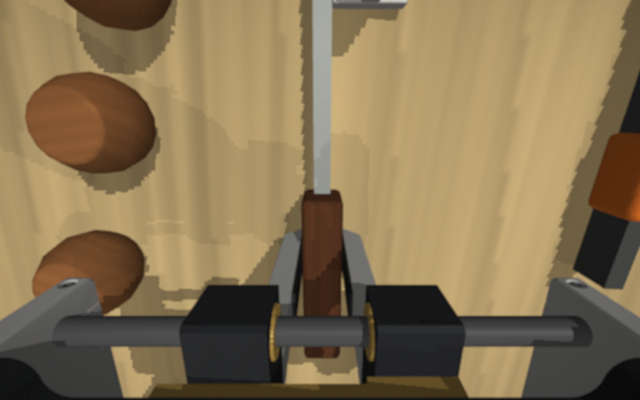

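```bash
python3 - <<'E'
from h import *
b=(.616,.118,94)
robot.move_straight(tcp(b,.047,-.033,.016),.06)
robot.move_straight(tcp(b,.047,-.033,.10),.1)
p=hpose(.645,-.165,94)
robot.move_straight([*p,.10],.15); print(robot.move_straight([*p,.030],.1))
print(robot.move_straight([*p,.0125],.03,threshold=4),robot.get_position()[2])
robot.open_gripper(); robot.move_straight([*p,.15],.15)
robot.goto([.60,.0,.33],R(90))
im,m=shot("wrist","w7")
for l in("bracket","rod","guard"):
    ds=robot.trace("wrist",l); print(l,[(round(d["p"],2),[int(v) for v in d["box"]]) for d in ds])
    if l=="bracket":
        for d in ds: print(fit([(m,d["region"])],BRA,(*px2w(m,*cent(d["region"]),.01)[:2],np.radians(94))))
    if l=="rod": print(fit([(m,ds[0]["region"])],ROD,(.645,-.165,np.radians(94))))
print(robot.get_t())
E
```

```text
False
True 0.012928004208302556
bracket [(0.74, [319, 70, 342, 111]), (0.7, [381, 30, 407, 67])]
[ 0.611   0.1133 93.2669  0.9419]
[ 0.7088  0.1687 89.8659  0.5447]
rod [(0.64, [336, 123, 372, 284])]
[ 0.6435 -0.167  93.8037  0.9065]
guard [(0.95, [201, 0, 403, 36])]
25.725
```

View pics/w7.png

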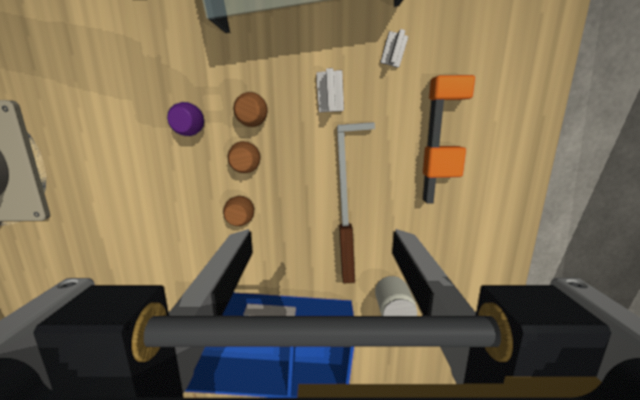

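```bash
cat >> h.py <<'E'
BINP=(.4977,-.3441,-4.6)
def bw(x,y,p=None):
    p=p or BINP; a=np.radians(p[2]); return np.array([p[0]+x*np.cos(a)-y*np.sin(a),p[1]+x*np.sin(a)+y*np.cos(a)])
E
python3 - <<'E'
from h import *
# refine bin with the wrist camera
p=np.array([.611,.1133]); 
robot.goto([*p,.12],R(93.3)); print(robot.move_straight([*p,.023],.1,threshold=6))
robot.close_gripper(30); print("gap",robot.get_finger_gap()*94,robot.get_gripper_force())
robot.move_straight([*p,.17],.15)
print("gap",robot.get_finger_gap()*94)
q=bw(.098,0)
robot.goto([*q,.19],R(175.4))
im,m=shot("scene","s8"); im,m=shot("wrist","w8")
a=cv2.imread("pics/s8.png")[180:400,100:370]
cv2.imwrite("pics/c8.png",np.hstack([cv2.resize(a,(400,326)),cv2.resize(im[:,:,::-1],(400,250),interpolation=cv2.INTER_AREA)[:250].copy() if 0 else cv2.resize(im[:,:,::-1],(400,326))]))
print(robot.get_t(),robot.get_finger_gap())
E
```

```text
False
gap 9.937528265121557 29.99987930059433
gap 9.679596365529203
31.975 0.10463839739632555
```

View pics/c8.png

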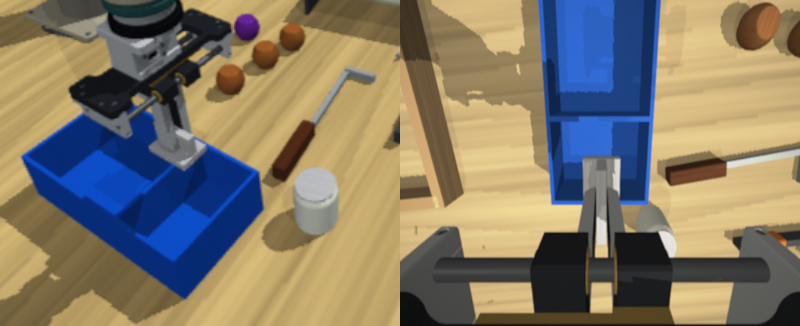

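```bash
python3 - <<'E'
from h import *
q=bw(.098,0)
print(robot.move_straight([*q,.05],.12,threshold=10),robot.get_position())
print(robot.move_straight([*q,.0285],.03,threshold=3),robot.get_position()[2])
robot.open_gripper(); robot.move_straight([*q,.19],.15)
robot.goto([.48,-.06,.33],R(90))
im,m=shot("wrist","w9"); print(robot.get_t())
for d in robot.trace("wrist","foot0"): print(round(d['p'],2),px2w(m,*cent(d["region"]),.023).round(4),im[d["region"]].mean(0).round())
im,m=shot("scene")
for d in robot.trace("scene","foot0"): print(round(d['p'],2),px2w(m,*cent(d["region"]),.023).round(4))
im,m=shot("top")
d=robot.trace("top","bin"); print(d[0]['p'],fit([(m,d[0]["region"])],BIN,(.4977,-.344,np.radians(-4.6))))
for l in("bracket","rod"):
    for d in robot.trace("top",l): print(l,round(d['p'],2),px2w(m,*cent(d["region"]),.01).round(3))
E
```

```text
False [ 0.59606511 -0.35235521  0.05095903]
True 0.028993474176136264
38.1333
0.92 [ 0.4543 -0.0813  0.023 ] [126.  84.  49.]
0.83 [0.4708 0.0119 0.023 ] [124.  83.  49.]
0.83 [0.487 0.087 0.023] [120.  79.  46.]
0.7 [0.3833 0.0728 0.023 ] [ 90.  47. 107.]
0.77 [0.4692 0.0162 0.023 ]
0.65 [0.4885 0.0865 0.023 ]
0.61 [0.3841 0.0746 0.023 ]
0.52 [ 0.4558 -0.0784  0.023 ]
0.8 [ 0.4968 -0.3457 -4.6297  0.8484]
bracket 0.73 [0.707 0.175 0.01 ]
bracket 0.55 [ 0.594 -0.351  0.01 ]
bracket 0.36 [0.796 0.044 0.01 ]
rod 0.69 [0.639 0.013 0.01 ]
```

```bash
cat > foot.py <<'E'
from h import *
def foot(p,yaw,bx):
    robot.goto([*p,.13],R(yaw)); print(robot.move_straight([*p,.014],.12,threshold=6),end=' ')
    robot.close_gripper(15); print("gap",robot.get_finger_gap()*94,end=' ')
    robot.move_straight([*p,.18],.15)
    q=bw(bx,0); robot.goto([*q,.18],R(175.4)); print("gap",robot.get_finger_gap()*94,end=' ')
    print(robot.move_straight([*q,.035],.12,threshold=10),end=' ')
    print(robot.move_straight([*q,.019],.015,threshold=2.5),robot.get_position()[2])
    robot.open_gripper(); robot.move_straight([*q,.18],.12); print(robot.get_t())
E
python3 - <<'E'
from foot import *
foot((.455,-.080),90,-.114)
robot.goto([.48,-.06,.33],R(90))
im,m=shot("wrist","w10")
for d in robot.trace("wrist","foot0"): print(round(d['p'],2),px2w(m,*cent(d["region"]),.023).round(4))
m=shot("top","t10")[1]
for d in robot.trace("top","foot0"): print(round(d['p'],2),px2w(m,*cent(d["region"]),.03).round(4))
print(bw(-.114,0))
E
```

```text
False gap 52.65540362813237 gap 52.88122583641962 False True 0.020004880242244102
48.4917
0.86 [0.471  0.0125 0.023 ]
0.78 [ 0.3828 -0.3342  0.023 ]
0.76 [0.3832 0.0728 0.023 ]
0.7 [0.4868 0.0869 0.023 ]
0.69 [0.5621 0.418  0.03  ]
0.62 [0.3825 0.0741 0.03  ]
0.57 [ 0.384  -0.3346  0.03  ]
[ 0.38406721 -0.33495732]
```

```bash
python3 - <<'E'
from foot import *
foot((.471,.0127),90,-.053)
foot((.487,.087),115,.008)
robot.goto([.52,.0,.42],R(90))
im,m=shot("wrist","w11")
ds=robot.trace("wrist","rod"); print("rod",[round(d['p'],2) for d in ds],fit([(m,ds[0]["region"])],ROD,(.6435,-.167,np.radians(94))))
m=shot("top")[1]; print([bw(x,0) for x in(-.114,-.053,.008,.098)])
for l in("foot0","bracket"):
  for d in robot.trace("top",l): print(l,round(d['p'],2),px2w(m,*cent(d["region"]),.03).round(4))
robot.set_joints([-67.254,36.005,2.206,86.941,-1.547,57.084,-1.146])
shot("scene","s12"); shot("top","t12")
a=cv2.imread("pics/s12.png")[140:400,100:420]; b=cv2.imread("pics/t12.png")[80:300,260:530]
cv2.imwrite("pics/c12.png",np.hstack([cv2.resize(a,(400,326)),cv2.resize(b,(400,326))]))
print(robot.get_t())
E
```

```text
False gap 52.379542952426085 gap 52.22007769178694 False True 0.02003426404718672
60.5667
False gap 52.370639171410026 gap 52.74460004023793 False True 0.020046590066538153
71.4083
rod [0.9] [ 0.6289 -0.1372 93.2787  0.8317]
[array([ 0.38406721, -0.33495732]), array([ 0.44487072, -0.33984946]), array([ 0.50567423, -0.34474159]), array([ 0.59538433, -0.35195949])]
foot0 0.9 [0.3821 0.0746 0.03  ]
foot0 0.85 [ 0.4434 -0.3398  0.03  ]
foot0 0.7 [ 0.3829 -0.3342  0.03  ]
bracket 0.91 [ 0.5891 -0.3447  0.03  ]
bracket 0.69 [0.7024 0.1751 0.03  ]
bracket 0.4 [ 0.4439 -0.3389  0.03  ]
bracket 0.18 [ 0.7368 -0.2532  0.03  ]
75.7833
```

View pics/c12.png

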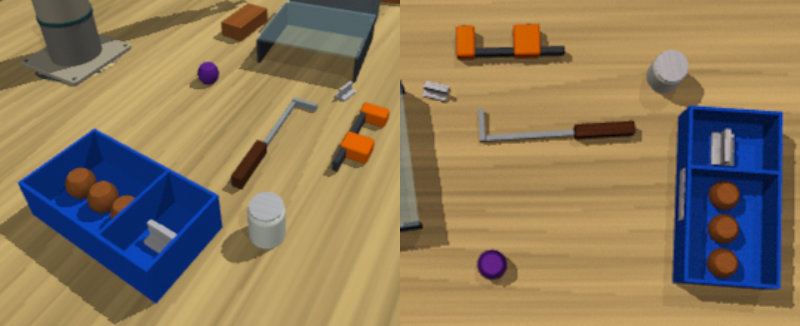

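```bash
python3 - <<'E'
from h import *
up=[b+[0,0,.006] for b in BRA]
side=[box(-30,30,-40,-30,6,46),box(-30,30,-30,0,21,31)]
for n in("top","scene"):
    m=shot(n)[1]
    for d in robot.trace(n,"bracket"):
        w=px2w(m,*cent(d["region"]),.02)
        if abs(w[1]+.35)<.06 and w[0]>.55:
            print(n,round(d['p'],2),"up",fit([(m,d["region"])],up,(.595,-.352,np.radians(-5))),"side",[fit([(m,d["region"])],side,(.595,-.352,np.radians(a))) for a in(-5,175)])
E
```

```text
top 0.72 up [ 0.5928 -0.3504 -3.2941  0.8841] side [array([ 0.5901, -0.3222,  4.1377,  0.7882]), array([  0.5938,  -0.3673, 184.8777,   0.788 ])]
scene 0.65 up [ 0.5813 -0.3498 -6.1458  0.6142] side [array([  0.5892,  -0.333 , -23.2272,   0.5919]), array([  0.5702,  -0.3692, 145.5866,   0.5883])]
```

The upright model fits best, at the commanded spot, and everything else is in place.

```bash
python3 - <<'E'
from plant import robot
print(robot.job_done())
E
```

```text
the job is handed in; nothing more can be done
None
```

I handed the job in at about 76 s. In the last pictures, the bracket sits base down in the small compartment, the three feet that were present stand in the large one, the rod lies flat in front of the guard and clear of it, and the clamp, glue tin, offcut and look-alikes were left alone.

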